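# Hang pipe saddles on the coating carrier and lock it

### The arm

A 6-joint arm with a two-finger parallel gripper is mounted at the origin on the work surface. World frame = base frame: x ahead of the robot, y to its left, z up, the work surface at z = 0. Lengths are in m, angles in rad, forces in N, time in s.
With the tool pointing down it reaches from about 0.35 to 0.975 m from the base axis. Payload 4.9 kg.
Tool frame: the origin (TCP) lies at the very end of the fingers, on their centre line; the grasp point (between the pads) lies 19 mm behind it; z points along the fingers, y is the line along which they close (so a half turn about z gives the same grasp; the last joint's range is limited). The gripper opens to 85 mm and grips with 20 to 120 N. Pads are 22 mm wide; open, the fingers measure 114 mm over their backs; the gripper's body (76 mm by 85 mm) begins 54 mm behind the grasp point. The pads swing forward as they close: fully open they stand 13 mm farther back than shut.
Start: joints at [-1.393, 0.053, 1.613, -0, 1.476, -0.119], TCP at [0.183, -0.598, 0.231] pointing down, gripper open.
Joint ranges: [-3.01, 3.01], [-1.01, 2.22], [0.06, 2.58], [-1.02, 4.17], [0.09, 2.62], [-3.14, 3.14]. Speed limits (rad/s): [2.57, 2.57, 3.14, 3.14, 3.14, 3.14].

### API

Orientations are given as a unit quaternion [w, x, y, z].
In Python, from plant import monitor, vision, manip gives the robot as it stands. The module is installed in compiled form; this text tells all that it offers.
- The arm moves only by the tool arm_command, never from a script. Its argument "rows" is a list of rows, each a list of 3 entries, a list of its own where there are three numbers: the finger opening in mm, from 0 to 85.4, then the shift along the world's x, y, z in units of 30 cm (1.0 is 30 cm), then the turn, a rotation vector about the world's x, y, z in units of pi/2 rad (1.0 is pi/2 rad). In form: [[claw, [x, y, z], [wx, wy, wz]], ...]. A call has 1 to 12 rows; each row is the pose to reach, as a shift and turn from the pose commanded when the call began; what a row does not reach only later rows make up. A row lasts 1/12 s, in which the tool goes at most 41.7 mm and 7.16 degrees, less where a joint would pass 70% of its speed; a pose out of reach is approached as far as the arm can. A call with a number of a shift or a turn outside -1 to 1 is refused whole. A call with a gripper value outside its range is refused whole. The fingers move at their own pace and stop on an object; the grip force is fixed at half the most. Time passes only in rows, so rows that repeat a pose let the fingers close. It gives the time, the measured TCP pose, the force, the opening and the grip force at its end, in the units of the state.
- monitor.state(): the state, without advancing time (a new reading comes with each control period).
- vision.grab_frame(name): name is "scene" or "top" or "wrist"; returns a dict with "color" (400x640x3 uint8, red, green, blue), "z_map" (400x640 float32, m along the optical axis (not along the pixel's ray), 0 where there is no reading), "mtx" (3x3 intrinsics, pixels), "k1" (the pictures are not rectified: a ray, as slopes to the right and down, at radius r is drawn at 1 + k1 r^2 times it, then the intrinsics apply), "R" (3x3) and "t" (3): a world point X has camera coordinates R X + t. Camera axes: x right, y down, z forward; pixel columns grow to the right and rows downward; lengths in m; the calibration is good to about 2 mm. A picture is of the moment at which its call begins.
- manip.job_done(): hands the job in; it is judged then, once.
The state is a dict: "time": time; "joint_pos": joint angles; "joint_vel": joint speeds; "joint_efforts": joint torques, N m; "tool_pos": TCP position; "tool_rot": TCP orientation; "contact_force": force on the tool from outside, world axes, zero at the start; "ft_torque": the same for the moment, N m; "gripper_width": opening from 0.0 (shut) to 1.0 (fully open); "grasp_force": force on a finger pad.
Only numpy, scipy, OpenCV 4.12 (cv2) and the standard library are available. Lean on these libraries where they do the work, as an engineer would, in place of code of your own. Each camera call takes 0.05 s, during which the arm holds its last target. There are 200 camera calls.

### The job

Get the coating carrier ready to go: slide its transport lock by the black knob fully open, hang every steel pipe saddle that stands on the bench over the carrier's bar so that each straddles the bar and sits down flat on it with a clear gap to its neighbours, then slide the lock fully home again so the keeper rod lies over them. Leave the plate, caliper, spray can and hammer where they are.

Things in the scene. Friction and masses are not known exactly. Their poses are not given: they have to be found in the camera images.
- saddle0: bright steel pipe saddle (hat-shaped strap) on its two feet: 88 mm over the feet (x), 44 wide (y), 45 high. Two upright legs, 44 mm over their outsides and 34 inside, joined on top by a flat bridge 5 mm thick (underside 40 up); each leg ends in an outturned foot 22 long, 5 thick. 0.29 kg. Origin: centre of its underside, between the feet; z up. May be absent.
- saddle1: bright steel pipe saddle (hat-shaped strap) on its two feet: 88 mm over the feet (x), 44 wide (y), 45 high. Two upright legs, 44 mm over their outsides and 34 inside, joined on top by a flat bridge 5 mm thick (underside 40 up); each leg ends in an outturned foot 22 long, 5 thick. 0.29 kg. Origin: centre of its underside, between the feet; z up. May be absent.
- saddle2: bright steel pipe saddle (hat-shaped strap) on its two feet: 88 mm over the feet (x), 44 wide (y), 45 high. Two upright legs, 44 mm over their outsides and 34 inside, joined on top by a flat bridge 5 mm thick (underside 40 up); each leg ends in an outturned foot 22 long, 5 thick. 0.29 kg. Origin: centre of its underside, between the feet; z up. May be absent.
- saddle3: bright steel pipe saddle (hat-shaped strap) on its two feet: 88 mm over the feet (x), 44 wide (y), 45 high. Two upright legs, 44 mm over their outsides and 34 inside, joined on top by a flat bridge 5 mm thick (underside 40 up); each leg ends in an outturned foot 22 long, 5 thick. 0.29 kg. Origin: centre of its underside, between the feet; z up. May be absent.
- saddle4: bright steel pipe saddle (hat-shaped strap) on its two feet: 88 mm over the feet (x), 44 wide (y), 45 high. Two upright legs, 44 mm over their outsides and 34 inside, joined on top by a flat bridge 5 mm thick (underside 40 up); each leg ends in an outturned foot 22 long, 5 thick. 0.29 kg. Origin: centre of its underside, between the feet; z up. May be absent.
- bar_top (a point): middle of the top face of the fixed carrier's level square aluminium bar (20 x 20 mm, 320 long), 110 mm above the bench. y along the bar, x across it (away from the robot), z up. Bench is bare under the bar but for 20 mm posts at y = -150 and +150 mm (feet 100 long in x, 40 in y, 10 high). The lock's track, 34 wide, lies along x at y = +215 mm.
- keeper (a joint): transport lock: carriage on the track with an upright and a grey level rod (12 mm square, 129 to 141 mm above the bench) along the bar. Value in m along x of bar_top: 0 = locked end stop, rod right over the bar, 19 mm above its top; 0.09 = open end stop, rod 90 mm beyond the bar, away from the robot. About 5 N to slide; stays where left.
- keeper_grip (a point): centre of the transport lock's black upright knob: 24 mm diameter, 45 high (80 to 125 mm above the bench), this point 105 above the bench. It moves with the lock, 215 mm along the bar from its middle (+y of bar_top) and 55 mm from the rod's line, on the robot's side.
- flange_plate: bystander: loose square steel plate 150 x 150 x 12 mm with a 50 mm hole, lying beyond the carrier; origin centre of underside.
- caliper: bystander: steel caliper 150 mm long, 9 mm thick, lying on the bench at the left; origin under the middle of its beam.
- spray_can: bystander: upright can, 66 mm diameter, 190 mm high, at the left; origin centre of underside.
- hammer: bystander: hammer lying at the far right; origin at its underside.
There are look-alikes about, which are no part of the job. What is shaped like the saddle3 but brown or green is not meant.

How it is judged:
By the outcome, as a careful person would: the job done as asked, in the order asked, and still so for the second after the job is handed in, with the robot touching nothing.
Of saddle0, saddle1, saddle2, saddle3, saddle4 only 3 to 5 are there at a start; the rules pass over those that are not, and their reading is None.
At some moment in a run one of saddle0, saddle1, saddle2, saddle3, saddle4 may be knocked a few centimetres aside while the robot is not near it.
It also fails if it takes over 210 s, if anything falls off the work surface, if the arm or the gripper's body presses on something with over 40 N, if the wrist force passes 120 N, or if a joint passes its speed limit or range.

## Working session

There is one attempt and no reset: what is moved stays moved. The work goes in short steps, Python scripts to look and compute and a tool call to move; the robot and the scene stay as the last step left them, time stands still between calls to the robot, and variables do not carry over. Pictures are saved under pics/ and viewed, at most 14 in all, crops included, and the job is handed in when it is done.

Besides the shell and the picture viewer there is one more tool, called after "Call:" in YAML: its name, and indented under it one key for each argument. arm_command: Moves the arm, as the interface text tells. Shifts and turns lie within -1 to 1; 1 stands for 30 cm of shift or pi/2 rad of turn. Its arguments: {"type":"object","properties":{"rows":{"type":"array"}},"required":["rows"]}

```bash
mkdir -p pics; cat > h.py <<'E'
import numpy as np, cv2
from plant import monitor, vision, manip
def grab(n,save=None):
    f=vision.grab_frame(n)
    if save: cv2.imwrite(f'pics/{save}.png',f['color'][:,:,::-1])
    return f
def rays(f,uv):
    uv=np.asarray(uv,float).reshape(-1,1,2)
    # distortion: xd = x(1+k1 r^2)
    p=cv2.undistortPoints(uv,np.array(f['mtx'],float),np.array([f['k1'],0,0,0],float)).reshape(-1,2)
    d=np.c_[p,np.ones(len(p))]
    return d
def plane(f,uv,z):
    R=np.array(f['R']);t=np.array(f['t']);d=rays(f,uv)@R;c=-R.T@t
    return c+d*((z-c[2])/d[:,2])[:,None]
def cloud(f):
    h,w=f['z_map'].shape
    g=np.stack(np.meshgrid(np.arange(w),np.arange(h)),-1).reshape(-1,2)
    d=rays(f,g)*f['z_map'].reshape(-1,1)
    X=(d-np.array(f['t']))@np.array(f['R'])
    X[f['z_map'].ravel()==0]=np.nan
    return X.reshape(h,w,3)
E
python3 - <<'E'
from h import *
for n in ['scene','top']:
    f=grab(n,n+'0'); print(n,f['mtx'],f['k1'],-np.array(f['R']).T@f['t'])
print(monitor.state())
E
```

```text
scene [[389.24063555   0.         323.66474994]
 [  0.         389.24063555 203.46213971]
 [  0.           0.           1.        ]] -0.06867004707538024 [1.22165917 0.31007831 0.9657997 ]
top [[418.26566916   0.         319.95637218]
 [  0.         418.26566916 198.37891965]
 [  0.           0.           1.        ]] -0.03786711300015792 [ 0.18732806 -0.02611734  1.55611318]
{'time': 0.1, 'joint_pos': array([-1.39301002e+00,  5.32887959e-02,  1.61416008e+00,  1.20072402e-05,
        1.47601871e+00, -1.19035350e-01]), 'joint_vel': array([ 0.00071848,  0.00019416, -0.00261636, -0.00056664,  0.00179184,
        0.00018343]), 'joint_efforts': array([ 1.64287976e-03, -3.94901955e+01, -3.71362066e+01,  2.95988480e-05,
        3.92277871e-03, -1.71241265e-05]), 'tool_pos': array([ 0.18268249, -0.59711002,  0.23018521]), 'tool_rot': array([-9.37235869e-04,  9.89006962e-01,  1.47865987e-01, -2.15609564e-05]), 'contact_force': array([ 0.73322417, -0.56558176,  0.27652993]), 'ft_torque': array([0.03456607, 0.03150548, 0.07532424]), 'grasp_force': 0.0, 'gripper_width': 0.9983368000767805}
```

View pics/scene0.png

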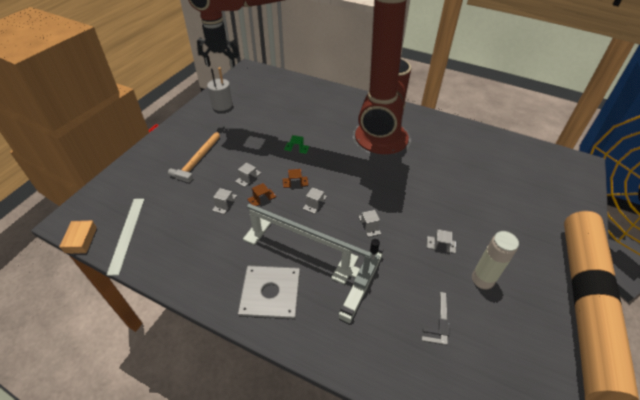

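View pics/top0.png

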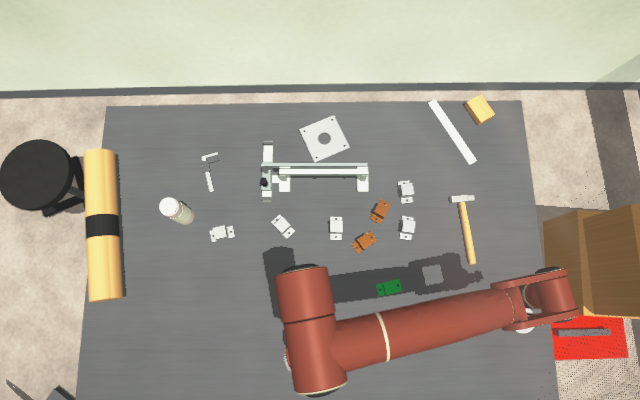

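Scene: the top view shows five bright steel saddles, near (222,233), (283,226), (336,228), (407,227) and (406,191). The look-alikes are brown at (380,211) and (364,241) and green at (389,287). The carrier's bar is at about (322,170), with the black knob at (265,183).

```bash
cat >> h.py <<'E'
def saddles(f,X=None,zr=(0.035,0.055),verbose=True):
    X=cloud(f) if X is None else X
    hsv=cv2.cvtColor(f['color'],cv2.COLOR_RGB2HSV)
    m=((X[...,2]>zr[0])&(X[...,2]<zr[1])&(hsv[...,1]<60)&(hsv[...,2]>110)).astype(np.uint8)
    n,l,s,c=cv2.connectedComponentsWithStats(m,connectivity=4)
    out=[]
    for i in range(1,n):
        if s[i,4]<40: continue
        uv=np.argwhere(l==i)[:,::-1].astype(np.float32)
        P=plane(f,uv,(0.045)); 
        if not(0.2<P[:,0].mean()<0.95 and abs(P[:,1].mean())<0.6): continue
        r=cv2.minAreaRect((P[:,:2]*1000).astype(np.float32))
        z=np.nanmedian(X[...,2][l==i])
        out.append((c[i].round(),r)); 
        if verbose: print(c[i].round(),s[i,4],'ctr',np.round(r[0],1),'mean',(P[:,:2].mean(0)*1000).round(1),'size',np.round(r[1],1),'ang',round(r[2],1),'z',z.round(4))
    return out
E
python3 - <<'E'
from h import *
f=grab('top'); X=cloud(f); saddles(f,X)
# carrier
def seg(name,lo,hi,box):
    x0,x1,y0,y1=box
    m=(X[...,2]>lo)&(X[...,2]<hi); mm=np.zeros_like(m); mm[y0:y1,x0:x1]=1; m&=mm
    P=X[m]; print(name,m.sum())
    if m.sum()>5:
        r=cv2.minAreaRect((P[:,:2]*1000).astype(np.float32)); print(np.round(r[0],1),np.round(r[1],1),r[2],P.mean(0),np.percentile(P[:,2],[5,50,95]))
seg('rod',.128,.155,(255,375,140,205))
seg('bar',.1,.118,(285,360,140,205))
seg('bar2',.1,.118,(275,375,140,205))
seg('post-all',.03,.2,(240,385,135,205))
seg('knob',.118,.13,(240,275,135,205))
print(X[185,250:280,2].round(3)); 
for c in (300,320,340): print(c,[(r,X[r,c].round(3).tolist()) for r in range(158,182)])
E
```

```text
[267. 180.] 108 ctr [623.3 178.4] mean [619.1 173.5] size [90.1 30.2] ang 0.9 z 0.0507
[407. 189.] 142 ctr [ 574.7 -348.3] mean [ 574.8 -347.9] size [45.5 44.5] ang 7.6 z 0.0457
[281. 225.] 146 ctr [446.9 118.9] mean [447.4 119.7] size [46.7 43.8] ang 39.6 z 0.0455
[335. 226.] 147 ctr [439.3 -79.1] mean [438.  -78.6] size [40.3 44.4] ang 89.0 z 0.0454
[408. 226.] 150 ctr [ 435.3 -344. ] mean [ 435.  -344.4] size [45.6 44.7] ang 79.6 z 0.0464
[220. 232.] 152 ctr [422.1 344.1] mean [422.2 344.6] size [45.3 46.5] ang 12.0 z 0.0454
rod 421
[617.3  -2.4] [373.4  69.9] 89.10424041748047 [ 0.64461232 -0.00096578  0.14005118] [0.1313681  0.14086942 0.14590796]
bar 441
[628.8 -32. ] [268.1  22.2] 88.88716888427734 [ 0.62811686 -0.03112871  0.1098117 ] [0.10294165 0.10999307 0.11560043]
bar2 522
[628.6 -35.7] [318.4  22.5] 89.3611068725586 [ 0.62812065 -0.03408341  0.10973496] [0.10286627 0.10986196 0.11557871]
post-all 1377
[647.  -35.6] [462.5 234.6] 86.82199096679688 [0.63461779 0.02522308 0.10274364] [0.03604277 0.11050447 0.14420511]
knob 26
[613.5 177.2] [14.6 60.5] 86.7018814086914 [0.5
[... 1775 characters left out ...]
59, [0.713, -0.104, -0.004]), (160, [0.709, -0.104, -0.004]), (161, [0.703, -0.104, 0.002]), (162, [0.7, -0.104, -0.001]), (163, [0.647, -0.096, 0.147]), (164, [0.645, -0.096, 0.141]), (165, [0.642, -0.096, 0.14]), (166, [0.64, -0.097, 0.134]), (167, [0.68, -0.103, -0.004]), (168, [0.675, -0.103, -0.001]), (169, [0.636, -0.097, 0.112]), (170, [0.63, -0.097, 0.118]), (171, [0.63, -0.097, 0.108]), (172, [nan, nan, nan]), (173, [0.622, -0.097, 0.109]), (174, [0.618, -0.097, 0.109]), (175, [0.644, -0.102, 0.006]), (176, [0.642, -0.102, 0.0]), (177, [0.638, -0.102, 0.001]), (178, [0.633, -0.102, 0.004]), (179, [0.63, -0.102, -0.001]), (180, [0.627, -0.102, -0.004]), (181, [0.622, -0.102, 0.001])]
```

```bash
python3 - <<'E'
import cv2
a=cv2.imread('pics/top0.png')[130:310,190:430]
cv2.imwrite('pics/crop0.png',cv2.resize(a,None,fx=3.3,fy=3.3,interpolation=cv2.INTER_CUBIC))
E
```

```text
(no output)
```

View pics/crop0.png

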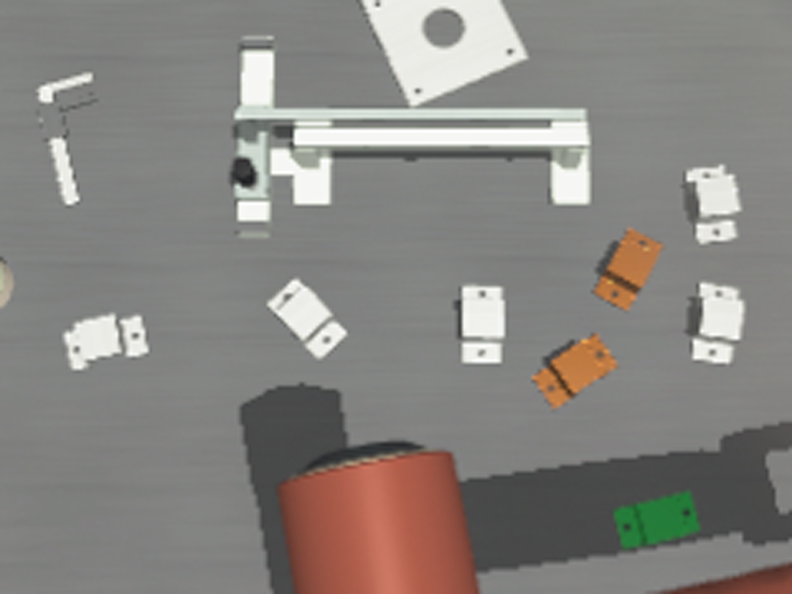

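The crop confirms it: the five bright saddles have neutral steel colour, while the brown ones at (625,268) and (575,370) and the green one at (655,518) are excluded. Next: saddle yaws, and refined bar, rod and knob positions.

```bash
cat >> h.py <<'E'
def yaws(f,X,S):
    hsv=cv2.cvtColor(f['color'],cv2.COLOR_RGB2HSV)
    for c,r in S:
        ctr=np.array(r[0])/1000
        d=np.hypot(X[...,0]-ctr[0],X[...,1]-ctr[1])
        m=(d<0.055)&(X[...,2]<0.03)&(hsv[...,1]<60)&(hsv[...,2]>135)
        uv=np.argwhere(m)[:,::-1]
        if len(uv)<10: continue
        P=plane(f,uv,0.005)[:,:2]-ctr
        w,V=np.linalg.eigh(P.T@P); v=V[:,1]; pca=np.degrees(np.arctan2(v[1],v[0]))
        cand=[r[2]+90*k for k in range(-3,3)]
        best=min(cand,key=lambda a:abs((a-pca+90)%180-90))
        s=P@v
        print('ctr',ctr.round(4),'n',len(uv),'pca yaw',round((pca+90)%180-90,1),'rect yaw',round((best+90)%180-90,1),'span',s.min().round(3),s.max().round(3))
E
python3 - <<'E'
from h import *
f=grab('top'); X=cloud(f); S=saddles(f,X,verbose=False); yaws(f,X,S)
def line(lo,hi,z):
    m=(X[...,2]>lo)&(X[...,2]<hi)
    cen=[]
    for c in range(286,358,2):
        rr=np.where(m[155:180,c])[0]+155
        if len(rr): cen.append((c,(rr.min()+rr.max())/2))
    P=plane(f,cen,z); p=np.polyfit(P[:,1],P[:,0],1); 
    print(z,'slope deg',np.degrees(np.arctan(p[0])).round(2),'x at y=-.036',np.polyval(p,-.036).round(4))
line(.128,.16,.141); line(.1,.12,.11)
hsv=cv2.cvtColor(f['color'],cv2.COLOR_RGB2HSV)
for n in ('top','scene'):
    f=grab(n); hsv=cv2.cvtColor(f['color'],cv2.COLOR_RGB2HSV); X=cloud(f)
    m=(hsv[...,2]<45)&(X[...,2]>.07)&(abs(X[...,0]-.59)<.06)&(abs(X[...,1]-.18)<.05)
    t=m&(X[...,2]>.12); print(n,m.sum(),t.sum(),np.median(X[t],0), X[m].min(0),X[m].max(0))
m=(X[...,2]>.1)&(X[...,2]<.12)&(abs(X[...,0]-.628)<.03); P=X[m]; print('bar y',P[:,1].min(),P[:,1].max())
E
```

```text
ctr [0.6234 0.1784] n 155 pca yaw -79.3 rect yaw -89.1 span -0.053 0.029
ctr [ 0.5747 -0.3483] n 164 pca yaw 4.4 rect yaw 7.6 span -0.05 0.043
ctr [0.4472 0.1194] n 163 pca yaw 41.6 rect yaw 41.2 span -0.047 0.046
ctr [ 0.4393 -0.0791] n 157 pca yaw -4.0 rect yaw -1.0 span -0.046 0.043
ctr [ 0.4348 -0.3446] n 169 pca yaw -11.3 rect yaw -8.1 span -0.049 0.043
ctr [0.4221 0.3441] n 163 pca yaw -79.4 rect yaw -78.0 span -0.043 0.05
0.141 slope deg 0.86 x at y=-.036 0.6444
0.11 slope deg 0.78 x at y=-.036 0.628
top 10 0 [nan nan nan] [0.58355316 0.17052377 0.09297182] [0.5904913  0.18446293 0.11893714]
scene 102 45 [0.59589035 0.17911844 0.12362725] [0.58303559 0.16953009 0.0886118 ] [0.60651771 0.19073344 0.12842106]
bar y -0.19543543430961496 0.8428138094424213
  return _methods._mean(a, axis=axis, dtype=dtype,
  ret = um.true_divide(
```

Call:
arm_command:
  rows:
    - [85,[0.8,0.95,0.1],[0,0,0.81]]
    - [85,[0.8,0.95,0.1],[0,0,0.81]]
    - [85,[0.8,0.95,0.1],[0,0,0.81]]
    - [85,[0.8,0.95,0.1],[0,0,0.81]]
    - [85,[0.8,0.95,0.1],[0,0,0.81]]
    - [85,[0.8,0.95,0.1],[0,0,0.81]]
    - [85,[0.8,0.95,0.1],[0,0,0.81]]
    - [85,[0.8,0.95,0.1],[0,0,0.81]]
    - [85,[0.8,0.95,0.1],[0,0,0.81]]
    - [85,[0.8,0.95,0.1],[0,0,0.81]]
    - [85,[0.8,0.95,0.1],[0,0,0.81]]
    - [85,[0.8,0.95,0.1],[0,0,0.81]]

```text
time: 1.3
tool_pos: [0.4228, -0.3125, 0.2613]
tool_rot: [0.0, 0.708, 0.706, -0.0]
contact_force: [-0.7, -0.8, -0.7]
gripper_width: 0.993
grasp_force: 0.0
```

Call:
arm_command:
  rows:
    - [85,[0.5,1.0,0.1],[0,0,0]]
    - [85,[0.5,1.0,0.1],[0,0,0]]
    - [85,[0.5,1.0,0.1],[0,0,0]]
    - [85,[0.5,1.0,0.1],[0,0,0]]
    - [85,[0.5,1.0,0.1],[0,0,0]]
    - [85,[0.5,1.0,0.1],[0,0,0]]
    - [85,[0.5,1.0,0.1],[0,0,0]]
    - [85,[0.5,1.0,0.1],[0,0,0]]
    - [50,[0.5,1.0,0.1],[0,0,0]]
    - [50,[0.5,1.0,0.1],[0,0,0]]

```text
time: 2.13
tool_pos: [0.5734, -0.0121, 0.2911]
tool_rot: [-0.0, 0.708, 0.706, -0.0]
contact_force: [-0.0, -0.2, 0.8]
gripper_width: 0.74
grasp_force: 0.0
```

Call:
arm_command:
  rows:
    - [50,[0.067,0.638,0],[0,0,-0.009]]
    - [50,[0.067,0.638,0],[0,0,-0.009]]
    - [50,[0.067,0.638,0],[0,0,-0.009]]
    - [50,[0.067,0.638,0],[0,0,-0.009]]
    - [50,[0.067,0.638,0],[0,0,-0.009]]
    - [50,[0.067,0.638,0],[0,0,-0.009]]
    - [50,[0.067,0.638,-0.35],[0,0,-0.009]]
    - [50,[0.067,0.638,-0.35],[0,0,-0.009]]
    - [50,[0.067,0.638,-0.35],[0,0,-0.009]]
    - [50,[0.067,0.638,-0.35],[0,0,-0.009]]

```text
time: 2.97
tool_pos: [0.589, 0.1751, 0.1783]
tool_rot: [-0.003, 0.714, 0.7, -0.006]
contact_force: [-0.9, 0.1, -1.4]
gripper_width: 0.586
grasp_force: 0.0
```

```bash
python3 - <<'E'
from h import *
a=grab('wrist')['color']; b=grab('scene')['color'][190:340,290:450]
b=cv2.resize(b,(427,400)); a=cv2.resize(a,(0,0),fx=.58,fy=.58)
c=np.zeros((400,427+371,3),np.uint8); c[:,:427]=b; c[:232,427:]=a[:232,:371]
cv2.imwrite('pics/knob.png',c[:,:,::-1])
print(monitor.state()['tool_pos'])
E
```

```text
[0.59280317 0.17638981 0.18576545]
```

View pics/knob.png

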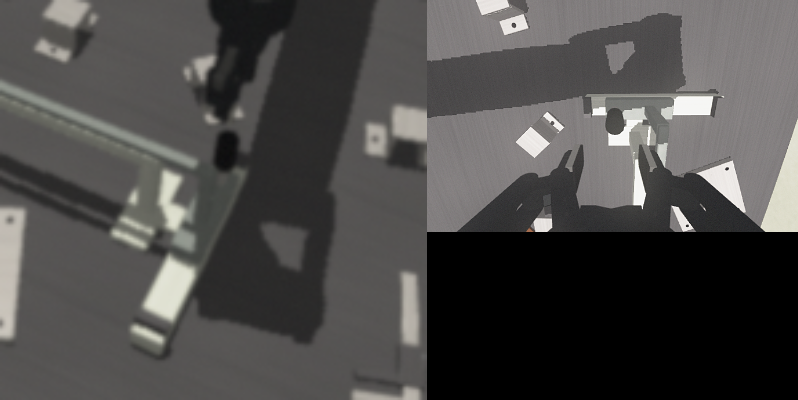

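The scene crop shows the gripper above the knob at (226,150), with its fingers bracketing the knob's near side. The wrist view shows the knob at (615,120), in front of the fingers.

Call:
arm_command:
  rows:
    - [50,[0,0,-0.1],[0,0,0]]
    - [50,[0,0,-0.2],[0,0,0]]
    - [50,[0,0,-0.3],[0,0,0]]
    - [50,[0,0,-0.32],[0,0,0]]
    - [50,[0,0,-0.32],[0,0,0]]

```text
time: 3.48
tool_pos: [0.5968, 0.1778, 0.0953]
tool_rot: [0.003, 0.713, 0.701, 0.003]
contact_force: [0.5, -0.3, 0.7]
gripper_width: 0.588
grasp_force: 0.1
```

Call:
arm_command:
  rows:
    - [15,[0,0,0],[0,0,0]]
    - [15,[0,0,0],[0,0,0]]
    - [15,[0,0,0],[0,0,0]]
    - [15,[0,0,0],[0,0,0]]
    - [15,[0,0,0],[0,0,0]]
    - [15,[0,0,0],[0,0,0]]

```text
time: 3.98
tool_pos: [0.5947, 0.1783, 0.0931]
tool_rot: [0.002, 0.713, 0.701, 0.001]
contact_force: [0.6, -2.1, 6.6]
gripper_width: 0.266
grasp_force: 58.6
```

Call:
arm_command:
  rows:
    - [15,[0.04,0,0],[0,0,0]]
    - [15,[0.08,-0.001,0],[0,0,0]]
    - [15,[0.12,-0.002,0],[0,0,0]]
    - [15,[0.16,-0.002,0],[0,0,0]]
    - [15,[0.19,-0.003,0],[0,0,0]]
    - [15,[0.21,-0.003,0],[0,0,0]]
    - [15,[0.23,-0.003,0],[0,0,0]]
    - [15,[0.23,-0.003,0],[0,0,0]]

```text
time: 4.65
tool_pos: [0.6641, 0.1774, 0.0932]
tool_rot: [0.001, 0.713, 0.701, 0.001]
contact_force: [0.2, -1.3, 6.0]
gripper_width: 0.262
grasp_force: 59.3
```

Call:
arm_command:
  rows:
    - [15,[0.008,0,0],[0,0,0]]
    - [15,[0.016,0,0],[0,0,0]]
    - [15,[0.02,0,0],[0,0,0]]
    - [15,[0.024,0,0],[0,0,0]]
    - [15,[0.024,0,0],[0,0,0]]

```text
time: 5.07
tool_pos: [0.6664, 0.1773, 0.0931]
tool_rot: [-0.002, 0.713, 0.702, -0.003]
contact_force: [-18.2, -3.2, 16.3]
gripper_width: 0.264
grasp_force: 60.9
```

Call:
arm_command:
  rows:
    - [15,[-0.01,0,0],[0,0,0]]
    - [50,[-0.01,0,0],[0,0,0]]
    - [50,[-0.01,0,0],[0,0,0]]
    - [50,[-0.01,0,0],[0,0,0]]
    - [50,[-0.01,0,0],[0,0,0]]
    - [50,[-0.01,0,0.2],[0,0,0]]
    - [50,[-0.01,0,0.3],[0,0,0]]
    - [50,[-0.01,0,0.45],[0,0,0]]
    - [85,[-0.01,0,0.5],[0,0,0]]
    - [85,[-0.01,0,0.5],[0,0,0]]

```text
time: 5.9
tool_pos: [0.6698, 0.1784, 0.2501]
tool_rot: [0.004, 0.713, 0.701, 0.006]
contact_force: [0.2, 0.1, 1.2]
gripper_width: 0.849
grasp_force: 0.0
```

```bash
python3 - <<'E'
from h import *
f=grab('top'); X=cloud(f); S=saddles(f,X,verbose=False); yaws(f,X,S)
m=(X[...,2]>.128)&(X[...,2]<.155)&(abs(X[...,1]+.05)<.08)
P=X[m&(X[...,0]>.6)]; print('rod',np.median(P,0)); print(monitor.state()['tool_pos'])
E
```

```text
ctr [ 0.5741 -0.3484] n 168 pca yaw 3.3 rect yaw 7.6 span -0.051 0.043
ctr [0.4467 0.1194] n 139 pca yaw 37.0 rect yaw 45.1 span -0.048 0.046
ctr [ 0.4393 -0.0791] n 156 pca yaw -3.7 rect yaw -1.0 span -0.046 0.043
ctr [ 0.4341 -0.3441] n 175 pca yaw -10.8 rect yaw -3.6 span -0.05 0.042
ctr [0.4224 0.3446] n 164 pca yaw -79.1 rect yaw -78.0 span -0.043 0.049
rod [ 0.71880454 -0.04968113  0.14151629]
[0.66844808 0.17820389 0.24609877]
```

Call:
arm_command:
  rows:
    - [85,[-0.737,-0.196,-0.1],[0,0,0.47]]
    - [85,[-0.737,-0.196,-0.1],[0,0,0.47]]
    - [85,[-0.737,-0.196,-0.1],[0,0,0.47]]
    - [85,[-0.737,-0.196,-0.1],[0,0,0.47]]
    - [85,[-0.737,-0.196,-0.1],[0,0,0.47]]
    - [85,[-0.737,-0.196,-0.4],[0,0,0.47]]
    - [85,[-0.737,-0.196,-0.4],[0,0,0.47]]
    - [85,[-0.737,-0.196,-0.4],[0,0,0.47]]
    - [85,[-0.737,-0.196,-0.4],[0,0,0.47]]
    - [85,[-0.737,-0.196,-0.4],[0,0,0.47]]

```text
time: 6.78
tool_pos: [0.4449, 0.119, 0.1198]
tool_rot: [-0.001, 0.412, 0.911, -0.0]
contact_force: [0.7, 0.4, 0.3]
gripper_width: 0.998
grasp_force: 0.0
```

```bash
python3 - <<'E'
from h import *
f=grab('wrist','w1'); s=monitor.state(); print(s['tool_pos'],s['tool_rot'])
X=cloud(f); saddles(f,X,zr=(.038,.052))
E
```

```text
[0.4464274  0.11921388 0.12161135] [6.06925995e-04 4.11696741e-01 9.11320617e-01 3.97888642e-04]
[319. 212.] 3059 ctr [444.9 120.1] mean [444.6 120.3] size [43.7 44.3] ang 41.4 z 0.0444
[465. 239.] 282 ctr [547.3 180.1] mean [547.4 181. ] size [ 8.2 33.5] ang 4.8 z 0.0415
[557. 317.] 1032 ctr [685.2 191.6] mean [669.2 186. ] size [95.  26.4] ang 15.3 z 0.0507
```

View pics/w1.png

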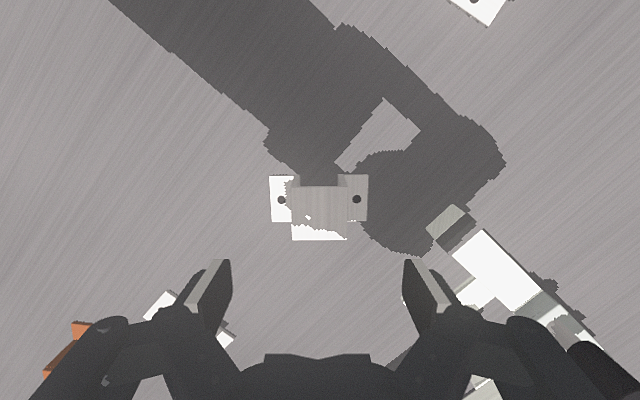

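The wrist view shows the saddle at (319,207), squarely between the fingers, with its feet at (281,200) and (357,199) along the closing line.

Call:
arm_command:
  rows:
    - [85,[-0.004,0.002,-0.1],[0,0,0]]
    - [85,[-0.004,0.002,-0.2],[0,0,0]]
    - [85,[-0.004,0.002,-0.3],[0,0,0]]
    - [85,[-0.004,0.002,-0.36],[0,0,0]]
    - [85,[-0.004,0.002,-0.36],[0,0,0]]
    - [30,[-0.004,0.002,-0.36],[0,0,0]]
    - [30,[-0.004,0.002,-0.36],[0,0,0]]
    - [30,[-0.004,0.002,-0.36],[0,0,0]]
    - [30,[-0.004,0.002,-0.36],[0,0,0]]
    - [30,[-0.004,0.002,-0.36],[0,0,0]]
    - [30,[-0.004,0.002,-0.36],[0,0,0]]
    - [30,[-0.004,0.002,-0.36],[0,0,0]]

```text
time: 7.83
tool_pos: [0.4464, 0.1199, 0.0151]
tool_rot: [0.002, 0.412, 0.911, 0.001]
contact_force: [1.1, 0.1, 6.2]
gripper_width: 0.506
grasp_force: 63.2
```

Call:
arm_command:
  rows:
    - [30,[0,0,0.12],[0,0,0]]
    - [30,[0,0,0.25],[0,0,0]]
    - [30,[0,0,0.38],[0,0,0]]
    - [30,[0.1,-0.05,0.5],[0,0,-0.07]]
    - [30,[0.2,-0.1,0.5],[0,0,-0.15]]
    - [30,[0.3,-0.16,0.5],[0,0,-0.22]]
    - [30,[0.4,-0.21,0.5],[0,0,-0.3]]
    - [30,[0.5,-0.26,0.5],[0,0,-0.37]]
    - [30,[0.58,-0.3,0.5],[0,0,-0.44]]
    - [30,[0.612,-0.318,0.5],[0,0,-0.468]]
    - [30,[0.612,-0.318,0.5],[0,0,-0.468]]
    - [30,[0.612,-0.318,0.5],[0,0,-0.468]]

```text
time: 8.83
tool_pos: [0.6269, 0.0241, 0.1617]
tool_rot: [-0.001, 0.711, 0.703, -0.0]
contact_force: [-1.4, 0.1, -2.2]
gripper_width: 0.507
grasp_force: 63.1
```

```bash
python3 - <<'E'
from h import *
s=monitor.state(); print(s['tool_pos'],s['tool_rot'],s['contact_force'],s['gripper_width'])
f=grab('wrist','w2'); X=cloud(f); 
m=(X[...,2]>.165)&(X[...,2]<.205)&(abs(X[...,0]-.629)<.05)&(abs(X[...,1]-.0245)<.05)
P=X[m]; print(m.sum(),P.min(0) if m.any() else 0,P.max(0) if m.any() else 0)
E
```

```text
[0.62690254 0.02411728 0.16165733] [-7.85537478e-04  7.11411224e-01  7.02775368e-01 -4.85254404e-04] [-1.40964113  0.11501459 -2.24224906] 0.5065151425056937
11857 [5.87045979e-01 2.79415284e-04 1.65012662e-01] [0.66662144 0.04577624 0.20499989]
```

View pics/w2.png

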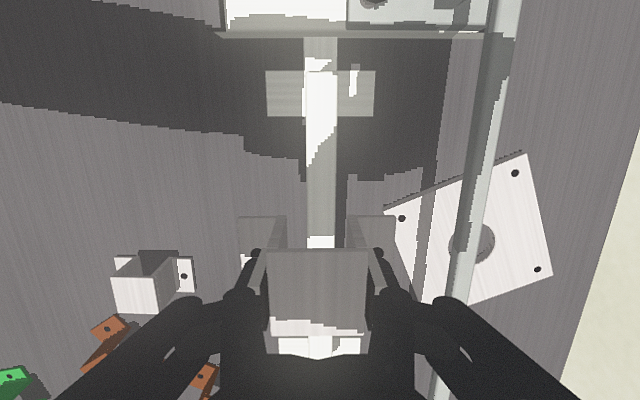

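The held saddle spans columns 267–367, and the bar at 305–337 runs between its legs. A 2 mm shift in +x is needed before lowering.

Call:
arm_command:
  rows:
    - [30,[0.006,0,0],[0,0,0]]
    - [30,[0.006,0,-0.06],[0,0,0]]
    - [30,[0.006,0,-0.12],[0,0,0]]
    - [30,[0.006,0,-0.18],[0,0,0]]
    - [30,[0.006,0,-0.22],[0,0,0]]
    - [30,[0.006,0,-0.24],[0,0,0]]
    - [30,[0.006,0,-0.25],[0,0,0]]
    - [30,[0.006,0,-0.25],[0,0,0]]
    - [30,[0.006,0,-0.25],[0,0,0]]

```text
time: 9.63
tool_pos: [0.6298, 0.0243, 0.0884]
tool_rot: [0.001, 0.711, 0.703, 0.001]
contact_force: [0.4, 0.1, -3.0]
gripper_width: 0.503
grasp_force: 63.2
```

Call:
arm_command:
  rows:
    - [30,[0,0,-0.008],[0,0,0]]
    - [30,[0,0,-0.011],[0,0,0]]
    - [30,[0,0,-0.011],[0,0,0]]
    - [70,[0,0,-0.011],[0,0,0]]
    - [70,[0,0,-0.011],[0,0,0]]
    - [70,[0,0,-0.011],[0,0,0]]
    - [70,[0,0,-0.011],[0,0,0]]
    - [70,[0,0,0.05],[0,0,0]]
    - [70,[0,0,0.15],[0,0,0]]
    - [70,[0,0,0.25],[0,0,0]]
    - [85,[0,0,0.3],[0,0,0]]
    - [85,[0,0,0.3],[0,0,0]]

```text
time: 10.63
tool_pos: [0.6321, 0.0241, 0.183]
tool_rot: [0.004, 0.712, 0.703, 0.003]
contact_force: [-0.0, -0.1, 1.0]
gripper_width: 0.996
grasp_force: 0.0
```

```bash
cat >> h.py <<'E'
def onbar(X):
    m=(X[...,2]>.1125)&(X[...,2]<.125)&(abs(X[...,0]-.629)<.04)&(X[...,1]<.13)&(X[...,1]>-.2)
    n,l,s,c=cv2.connectedComponentsWithStats(m.astype(np.uint8))
    for i in range(1,n):
        if s[i,4]>60: P=X[l==i]; print('onbar',s[i,4],np.median(P,0).round(4),P.min(0).round(3),P.max(0).round(3))
E
python3 - <<'E'
from h import *
f=grab('top','t2'); X=cloud(f); S=saddles(f,X,verbose=False); yaws(f,X,S); onbar(X)
print(monitor.state()['tool_pos'])
E
```

```text
ctr [0.7006 0.1729] n 25 pca yaw -11.1 rect yaw -5.6 span -0.032 0.052
ctr [ 0.5741 -0.3484] n 168 pca yaw 4.3 rect yaw 7.6 span -0.052 0.043
ctr [ 0.4393 -0.0791] n 158 pca yaw -4.3 rect yaw -1.0 span -0.046 0.044
ctr [ 0.4347 -0.3439] n 180 pca yaw -9.1 rect yaw -10.5 span -0.049 0.043
ctr [0.4229 0.3443] n 165 pca yaw -79.4 rect yaw -76.5 span -0.043 0.049
[0.63072079 0.02413442 0.18002762]
```

Call:
arm_command:
  rows:
    - [85,[-0.638,-0.344,0.1],[0,0,-0.01]]
    - [85,[-0.638,-0.344,0.1],[0,0,-0.01]]
    - [85,[-0.638,-0.344,0],[0,0,-0.01]]
    - [85,[-0.638,-0.344,0],[0,0,-0.01]]
    - [85,[-0.638,-0.344,-0.2],[0,0,-0.01]]
    - [85,[-0.638,-0.344,-0.2],[0,0,-0.01]]
    - [85,[-0.638,-0.344,-0.2],[0,0,-0.01]]
    - [85,[-0.638,-0.344,-0.2],[0,0,-0.01]]
    - [85,[-0.638,-0.344,-0.2],[0,0,-0.01]]

```text
time: 11.43
tool_pos: [0.4376, -0.0789, 0.1166]
tool_rot: [-0.001, 0.717, 0.697, -0.0]
contact_force: [0.1, -0.9, 0.8]
gripper_width: 0.999
grasp_force: 0.0
```

```bash
cat > w.py <<'E'
from h import *
f=grab('wrist'); s=monitor.state(); q=s['tool_rot']; print('tcp',s['tool_pos'].round(4),'yaw',round(np.degrees(2*np.arctan2(q[2],q[1]))-90,1))
X=cloud(f); saddles(f,X,zr=(.038,.052))
f=grab('top'); onbar(cloud(f))
E
python3 w.py
```

```text
tcp [ 0.439  -0.0791  0.1181] yaw -1.6
[317. 214.] 3149 ctr [437.2 -78.5] mean [437.2 -78.2] size [44.6 43.8] ang 88.4 z 0.0444
[537. 314.] 269 ctr [ 625.8 -176.6] mean [ 624.9 -176.5] size [11.5 31.1] ang 87.7 z 0.0444
onbar 120 [0.6288 0.0251 0.1164] [0.609 0.003 0.113] [0.653 0.047 0.123]
```

Call:
arm_command:
  rows:
    - [85,[-0.005,0.002,-0.12],[0,0,0]]
    - [85,[-0.005,0.002,-0.24],[0,0,0]]
    - [85,[-0.005,0.002,-0.32],[0,0,0]]
    - [85,[-0.005,0.002,-0.348],[0,0,0]]
    - [85,[-0.005,0.002,-0.348],[0,0,0]]
    - [30,[-0.005,0.002,-0.348],[0,0,0]]
    - [30,[-0.005,0.002,-0.348],[0,0,0]]
    - [30,[-0.005,0.002,-0.348],[0,0,0]]
    - [30,[-0.005,0.002,-0.348],[0,0,0]]
    - [30,[-0.005,0.002,-0.348],[0,0,0]]
    - [30,[-0.005,0.002,-0.348],[0,0,0]]
    - [30,[-0.005,0.002,-0.348],[0,0,0]]

```text
time: 12.53
tool_pos: [0.4383, -0.079, 0.0152]
tool_rot: [0.002, 0.717, 0.697, 0.001]
contact_force: [0.2, 0.6, 7.3]
gripper_width: 0.509
grasp_force: 62.7
```

Call:
arm_command:
  rows:
    - [30,[0,0,0.13],[0,0,0]]
    - [30,[0,0,0.26],[0,0,0]]
    - [30,[0,0,0.39],[0,0,0]]
    - [30,[0.1,0.02,0.5],[0,0,0.009]]
    - [30,[0.22,0.05,0.5],[0,0,0.009]]
    - [30,[0.34,0.08,0.5],[0,0,0.009]]
    - [30,[0.46,0.11,0.5],[0,0,0.009]]
    - [30,[0.56,0.13,0.5],[0,0,0.009]]
    - [30,[0.62,0.143,0.5],[0,0,0.009]]
    - [30,[0.633,0.143,0.5],[0,0,0.009]]
    - [30,[0.633,0.143,0.5],[0,0,0.009]]
    - [30,[0.633,0.143,0.5],[0,0,0.009]]

```text
time: 13.53
tool_pos: [0.6252, -0.0355, 0.1623]
tool_rot: [-0.001, 0.712, 0.702, -0.001]
contact_force: [0.2, 1.2, -2.0]
gripper_width: 0.505
grasp_force: 62.8
```

Call:
arm_command:
  rows:
    - [30,[0,0,-0.06],[0,0,0]]
    - [30,[0,0,-0.12],[0,0,0]]
    - [30,[0,0,-0.18],[0,0,0]]
    - [30,[0,0,-0.22],[0,0,0]]
    - [30,[0,0,-0.24],[0,0,0]]
    - [30,[0,0,-0.25],[0,0,0]]
    - [30,[0,0,-0.25],[0,0,0]]
    - [30,[0,0,-0.25],[0,0,0]]

```text
time: 14.2
tool_pos: [0.6267, -0.0357, 0.089]
tool_rot: [0.001, 0.712, 0.702, 0.0]
contact_force: [0.3, 0.6, -2.1]
gripper_width: 0.504
grasp_force: 62.9
```

Call:
arm_command:
  rows:
    - [30,[0.004,0,-0.008],[0,0,0]]
    - [30,[0.004,0,-0.013],[0,0,0]]
    - [30,[0.004,0,-0.013],[0,0,0]]
    - [70,[0.004,0,-0.013],[0,0,0]]
    - [70,[0.004,0,-0.013],[0,0,0]]
    - [70,[0.004,0,-0.013],[0,0,0]]
    - [70,[0.004,0,-0.013],[0,0,0]]
    - [70,[0,0,0.05],[0,0,0]]
    - [70,[0,0,0.15],[0,0,0]]
    - [70,[0,0,0.25],[0,0,0]]
    - [85,[0,0,0.3],[0,0,0]]
    - [85,[0,0,0.3],[0,0,0]]

```text
time: 15.2
tool_pos: [0.629, -0.0359, 0.1835]
tool_rot: [0.004, 0.712, 0.702, 0.003]
contact_force: [0.2, -0.3, 0.9]
gripper_width: 0.993
grasp_force: 0.0
```

```bash
cat > t.py <<'E'
from h import *
f=grab('top'); X=cloud(f); S=saddles(f,X,verbose=False); yaws(f,X,S); onbar(X)
s=monitor.state(); q=s['tool_rot']; print('tcp',s['tool_pos'].round(4),'yaw',round(np.degrees(2*np.arctan2(q[2],q[1]))-90,1))
E
python3 t.py
```

```text
ctr [0.7204 0.1743] n 41 pca yaw 27.9 rect yaw 0.8 span -0.055 0.05
ctr [ 0.5743 -0.3481] n 166 pca yaw 2.6 rect yaw 6.8 span -0.051 0.044
ctr [ 0.4347 -0.3444] n 188 pca yaw -7.7 rect yaw -7.3 span -0.049 0.043
ctr [0.4225 0.3444] n 165 pca yaw -79.4 rect yaw -78.0 span -0.044 0.049
tcp [ 0.6276 -0.0357  0.1805] yaw -0.8
```

Call:
arm_command:
  rows:
    - [85,[-0.65,-1.0,0.1],[0,0,-0.074]]
    - [85,[-0.65,-1.0,0.1],[0,0,-0.074]]
    - [85,[-0.65,-1.0,0.1],[0,0,-0.074]]
    - [85,[-0.65,-1.0,0],[0,0,-0.074]]
    - [85,[-0.65,-1.0,0],[0,0,-0.074]]
    - [85,[-0.65,-1.0,0],[0,0,-0.074]]
    - [85,[-0.65,-1.0,-0.2],[0,0,-0.074]]
    - [85,[-0.65,-1.0,-0.2],[0,0,-0.074]]
    - [85,[-0.65,-1.0,-0.2],[0,0,-0.074]]
    - [85,[-0.65,-1.0,-0.2],[0,0,-0.074]]
    - [85,[-0.65,-1.0,-0.2],[0,0,-0.074]]

```text
time: 16.17
tool_pos: [0.4282, -0.3349, 0.1136]
tool_rot: [-0.004, 0.753, 0.658, -0.0]
contact_force: [0.3, -0.5, 0.2]
gripper_width: 0.999
grasp_force: 0.0
```

```bash
python3 w.py
```

```text
tcp [ 0.4298 -0.3347  0.1154] yaw -7.6
[510. 207.] 3509 ctr [ 571.3 -347.2] mean [ 571.6 -346.8] size [47.1 46.1] ang 6.6 z 0.0443
[327. 226.] 3117 ctr [ 434.2 -343.8] mean [ 434.1 -343.4] size [45.5 43.5] ang 80.5 z 0.0444
onbar 129 [0.6282 0.0218 0.1165] [ 0.609 -0.007  0.113] [0.653 0.047 0.123]
onbar 127 [ 0.6314 -0.0356  0.1159] [ 0.608 -0.058  0.113] [ 0.651 -0.011  0.123]
```

Call:
arm_command:
  rows:
    - [85,[0.011,-0.028,-0.08],[0,0,-0.02]]
    - [85,[0.011,-0.028,-0.2],[0,0,-0.02]]
    - [85,[0.011,-0.028,-0.3],[0,0,-0.02]]
    - [85,[0.011,-0.028,-0.337],[0,0,-0.02]]
    - [85,[0.011,-0.028,-0.337],[0,0,-0.02]]
    - [30,[0.011,-0.028,-0.337],[0,0,-0.02]]
    - [30,[0.011,-0.028,-0.337],[0,0,-0.02]]
    - [30,[0.011,-0.028,-0.337],[0,0,-0.02]]
    - [30,[0.011,-0.028,-0.337],[0,0,-0.02]]
    - [30,[0.011,-0.028,-0.337],[0,0,-0.02]]
    - [30,[0.011,-0.028,-0.337],[0,0,-0.02]]
    - [30,[0.011,-0.028,-0.337],[0,0,-0.02]]

```text
time: 17.27
tool_pos: [0.4361, -0.3454, 0.0196]
tool_rot: [0.002, 0.762, 0.648, 0.0]
contact_force: [1.6, 1.2, 6.5]
gripper_width: 0.505
grasp_force: 64.1
```

Call:
arm_command:
  rows:
    - [30,[0,0,0.13],[0,0,0]]
    - [30,[0,0,0.26],[0,0,0]]
    - [30,[0,0.05,0.39],[0,0,0]]
    - [30,[0.05,0.15,0.49],[0,0,0.02]]
    - [30,[0.13,0.25,0.49],[0,0,0.04]]
    - [30,[0.21,0.35,0.49],[0,0,0.06]]
    - [30,[0.29,0.45,0.49],[0,0,0.08]]
    - [30,[0.37,0.55,0.49],[0,0,0.094]]
    - [30,[0.46,0.65,0.49],[0,0,0.094]]
    - [30,[0.55,0.75,0.49],[0,0,0.094]]
    - [30,[0.62,0.81,0.49],[0,0,0.094]]
    - [30,[0.642,0.827,0.49],[0,0,0.094]]

```text
time: 18.27
tool_pos: [0.6289, -0.0923, 0.1634]
tool_rot: [-0.0, 0.711, 0.703, 0.001]
contact_force: [-1.1, -0.4, -2.9]
gripper_width: 0.506
grasp_force: 63.1
```

Call:
arm_command:
  rows:
    - [30,[0,0,0],[0,0,0]]
    - [30,[0,0,0],[0,0,0]]
    - [30,[0,0,0],[0,0,0]]

```text
time: 18.52
tool_pos: [0.626, -0.0968, 0.1634]
tool_rot: [-0.0, 0.713, 0.702, -0.001]
contact_force: [0.5, -0.7, -2.5]
gripper_width: 0.505
grasp_force: 63.1
```

Call:
arm_command:
  rows:
    - [30,[0.006,0,-0.06],[0,0,0]]
    - [30,[0.006,0,-0.12],[0,0,0]]
    - [30,[0.006,0,-0.17],[0,0,0]]
    - [30,[0.006,0,-0.2],[0,0,0]]
    - [30,[0.006,0,-0.22],[0,0,0]]
    - [30,[0.006,0,-0.235],[0,0,0]]
    - [30,[0.006,0,-0.235],[0,0,0]]
    - [30,[0.006,0,-0.235],[0,0,0]]

```text
time: 19.18
tool_pos: [0.6292, -0.096, 0.0938]
tool_rot: [0.0, 0.712, 0.702, 0.0]
contact_force: [-0.1, 0.3, -3.1]
gripper_width: 0.503
grasp_force: 63.2
```

Call:
arm_command:
  rows:
    - [30,[0,0,-0.008],[0,0,0]]
    - [30,[0,0,-0.014],[0,0,0]]
    - [30,[0,0,-0.014],[0,0,0]]
    - [70,[0,0,-0.014],[0,0,0]]
    - [70,[0,0,-0.014],[0,0,0]]
    - [70,[0,0,-0.014],[0,0,0]]
    - [70,[0,0,-0.014],[0,0,0]]
    - [70,[0,0,0.05],[0,0,0]]
    - [70,[0,0,0.15],[0,0,0]]
    - [70,[0,0,0.25],[0,0,0]]
    - [85,[0,0,0.3],[0,0,0]]
    - [85,[0,0,0.3],[0,0,0]]

```text
time: 20.18
tool_pos: [0.6317, -0.0965, 0.1892]
tool_rot: [0.004, 0.712, 0.702, 0.002]
contact_force: [1.5, -0.1, 1.2]
gripper_width: 0.996
grasp_force: 0.0
```

```bash
python3 t.py
```

```text
ctr [ 0.5741 -0.3484] n 167 pca yaw 2.8 rect yaw 7.6 span -0.051 0.043
ctr [0.4218 0.3439] n 164 pca yaw -79.2 rect yaw -78.1 span -0.043 0.05
onbar 119 [0.6312 0.0252 0.1161] [0.609 0.003 0.113] [0.653 0.054 0.123]
tcp [ 0.6304 -0.0962  0.1861] yaw -0.8
```

Call:
arm_command:
  rows:
    - [85,[-0.193,-0.84,0.1],[0,0,0.083]]
    - [85,[-0.193,-0.84,0.1],[0,0,0.083]]
    - [85,[-0.193,-0.84,0],[0,0,0.083]]
    - [85,[-0.193,-0.84,0],[0,0,0.083]]
    - [85,[-0.193,-0.84,0],[0,0,0.083]]
    - [85,[-0.193,-0.84,-0.22],[0,0,0.083]]
    - [85,[-0.193,-0.84,-0.22],[0,0,0.083]]
    - [85,[-0.193,-0.84,-0.22],[0,0,0.083]]
    - [85,[-0.193,-0.84,-0.22],[0,0,0.083]]
    - [85,[-0.193,-0.84,-0.22],[0,0,0.083]]

```text
time: 21.07
tool_pos: [0.5705, -0.3468, 0.1159]
tool_rot: [-0.001, 0.665, 0.747, 0.0]
contact_force: [0.1, 0.9, 0.8]
gripper_width: 0.995
grasp_force: 0.0
```

```bash
python3 w.py
```

```text
tcp [ 0.5716 -0.347   0.1178] yaw 6.7
[440.   1.] 78 ctr [ 627.6 -198.1] mean [ 629.3 -197.4] size [18.7  2.2] ang 7.1 z 0.0406
[321. 216.] 3150 ctr [ 573.5 -347.4] mean [ 573.5 -347.1] size [43.7 44.6] ang 6.7 z 0.0444
onbar 123 [0.6293 0.0251 0.1163] [0.609 0.    0.113] [0.653 0.047 0.124]
onbar 133 [ 0.6285 -0.0357  0.1159] [ 0.607 -0.065  0.113] [ 0.652 -0.007  0.123]
onbar 122 [ 0.6272 -0.0968  0.1163] [ 0.607 -0.126  0.113] [ 0.651 -0.068  0.124]
```

Call:
arm_command:
  rows:
    - [85,[0.004,-0.002,-0.12],[0,0,0]]
    - [85,[0.004,-0.002,-0.24],[0,0,0]]
    - [85,[0.004,-0.002,-0.32],[0,0,0]]
    - [85,[0.004,-0.002,-0.348],[0,0,0]]
    - [85,[0.004,-0.002,-0.348],[0,0,0]]
    - [30,[0.004,-0.002,-0.348],[0,0,0]]
    - [30,[0.004,-0.002,-0.348],[0,0,0]]
    - [30,[0.004,-0.002,-0.348],[0,0,0]]
    - [30,[0.004,-0.002,-0.348],[0,0,0]]
    - [30,[0.004,-0.002,-0.348],[0,0,0]]
    - [30,[0.004,-0.002,-0.348],[0,0,0]]
    - [30,[0.004,-0.002,-0.348],[0,0,0]]

```text
time: 22.17
tool_pos: [0.5741, -0.3497, 0.0161]
tool_rot: [0.003, 0.665, 0.747, 0.0]
contact_force: [1.0, 0.6, 7.0]
gripper_width: 0.503
grasp_force: 64.0
```

Call:
arm_command:
  rows:
    - [30,[0,0,0.13],[0,0,0]]
    - [30,[0,0,0.26],[0,0,0]]
    - [30,[0,0.03,0.39],[0,0,0]]
    - [30,[0.03,0.1,0.49],[0,0,-0.02]]
    - [30,[0.06,0.22,0.49],[0,0,-0.04]]
    - [30,[0.09,0.34,0.49],[0,0,-0.06]]
    - [30,[0.13,0.46,0.49],[0,0,-0.083]]
    - [30,[0.16,0.57,0.49],[0,0,-0.083]]
    - [30,[0.178,0.62,0.49],[0,0,-0.083]]
    - [30,[0.178,0.639,0.49],[0,0,-0.083]]
    - [30,[0.178,0.639,0.49],[0,0,-0.083]]
    - [30,[0.178,0.639,0.49],[0,0,-0.083]]

```text
time: 23.17
tool_pos: [0.6251, -0.1573, 0.1595]
tool_rot: [-0.0, 0.712, 0.702, -0.001]
contact_force: [-0.1, -0.4, -3.1]
gripper_width: 0.506
grasp_force: 63.2
```

Call:
arm_command:
  rows:
    - [30,[0.005,0,-0.06],[0,0,0]]
    - [30,[0.005,0,-0.12],[0,0,0]]
    - [30,[0.005,0,-0.17],[0,0,0]]
    - [30,[0.005,0,-0.2],[0,0,0]]
    - [30,[0.005,0,-0.22],[0,0,0]]
    - [30,[0.005,0,-0.235],[0,0,0]]
    - [30,[0.005,0,-0.235],[0,0,0]]
    - [30,[0.005,0,-0.235],[0,0,0]]

```text
time: 23.83
tool_pos: [0.6274, -0.157, 0.0899]
tool_rot: [0.0, 0.712, 0.702, 0.0]
contact_force: [0.5, 1.1, -2.7]
gripper_width: 0.505
grasp_force: 63.2
```

Call:
arm_command:
  rows:
    - [30,[0,0,-0.006],[0,0,0]]
    - [30,[0,0,-0.012],[0,0,0]]
    - [30,[0,0,-0.012],[0,0,0]]
    - [70,[0,0,-0.012],[0,0,0]]
    - [70,[0,0,-0.012],[0,0,0]]
    - [70,[0,0,-0.012],[0,0,0]]
    - [70,[0,0,-0.012],[0,0,0]]
    - [70,[0,0,0.05],[0,0,0]]
    - [70,[0,0,0.15],[0,0,0]]
    - [70,[0,0,0.25],[0,0,0]]
    - [85,[0,0,0.3],[0,0,0]]
    - [85,[0,0,0.3],[0,0,0]]

```text
time: 24.83
tool_pos: [0.6299, -0.1577, 0.1855]
tool_rot: [0.004, 0.712, 0.702, 0.002]
contact_force: [0.8, -1.2, 0.6]
gripper_width: 0.996
grasp_force: 0.0
```

```bash
python3 t.py
```

```text
ctr [0.6703 0.1772] n 164 pca yaw 8.4 rect yaw 0.9 span -0.049 0.052
ctr [0.422  0.3449] n 164 pca yaw -79.1 rect yaw -78.1 span -0.044 0.049
onbar 116 [0.6281 0.0234 0.1159] [0.609 0.    0.113] [0.652 0.047 0.124]
onbar 132 [ 0.6318 -0.0357  0.1163] [ 0.606 -0.058  0.113] [ 0.652 -0.011  0.124]
tcp [ 0.6286 -0.1572  0.1824] yaw -0.8
```

Call:
arm_command:
  rows:
    - [85,[-0.69,1.0,0.1],[0,0,-0.5]]
    - [85,[-0.69,1.0,0.1],[0,0,-0.5]]
    - [85,[-0.69,1.0,0.1],[0,0,-0.5]]
    - [85,[-0.69,1.0,0.1],[0,0,-0.5]]
    - [85,[-0.69,1.0,0.1],[0,0,-0.5]]
    - [85,[-0.69,1.0,0.1],[0,0,-0.5]]
    - [85,[-0.69,1.0,0.1],[0,0,-0.5]]
    - [85,[-0.69,1.0,0.1],[0,0,-0.5]]
    - [85,[-0.69,1.0,0.1],[0,0,-0.5]]
    - [85,[-0.69,1.0,0.1],[0,0,-0.5]]

```text
time: 25.72
tool_pos: [0.4165, 0.147, 0.2076]
tool_rot: [-0.001, 0.925, 0.379, -0.001]
contact_force: [0.8, 0.0, -0.3]
gripper_width: 0.994
grasp_force: 0.0
```

Call:
arm_command:
  rows:
    - [85,[0,0.67,0],[0,0,-0.363]]
    - [85,[0,0.67,0],[0,0,-0.363]]
    - [85,[0,0.67,0],[0,0,-0.363]]
    - [85,[0,0.67,0],[0,0,-0.363]]
    - [85,[0,0.67,0],[0,0,-0.363]]
    - [85,[0,0.67,-0.3],[0,0,-0.363]]
    - [85,[0,0.67,-0.3],[0,0,-0.363]]
    - [85,[0,0.67,-0.3],[0,0,-0.363]]
    - [85,[0,0.67,-0.3],[0,0,-0.363]]
    - [85,[0,0.67,-0.3],[0,0,-0.363]]

```text
time: 26.55
tool_pos: [0.4199, 0.3435, 0.1188]
tool_rot: [0.001, 0.995, 0.1, -0.001]
contact_force: [0.3, 0.3, 1.2]
gripper_width: 0.997
grasp_force: 0.0
```

```bash
python3 w.py
```

```text
tcp [0.4211 0.3441 0.1208] yaw -78.5
[166.  81.] 777 ctr [490.6 466.4] mean [492.4 462. ] size [63.1 25.4] ang 2.1 z 0.0456
[583.  87.] 896 ctr [546.2 183.7] mean [546.1 183.3] size [35.7 12.2] ang 89.8 z 0.0413
[311. 208.] 3120 ctr [422.3 348. ] mean [422.6 348.1] size [45.3 43.7] ang 12.6 z 0.0445
onbar 133 [0.6308 0.0251 0.1162] [ 0.609 -0.007  0.113] [0.652 0.058 0.123]
onbar 133 [ 0.6307 -0.0359  0.116 ] [ 0.605 -0.058  0.113] [ 0.652 -0.014  0.123]
onbar 137 [ 0.6296 -0.0936  0.1159] [ 0.607 -0.119  0.113] [ 0.651 -0.072  0.124]
onbar 138 [ 0.6287 -0.1547  0.1162] [ 0.606 -0.183  0.113] [ 0.65  -0.126  0.125]
```

Call:
arm_command:
  rows:
    - [85,[0.003,0.012,-0.12],[0,0,0.01]]
    - [85,[0.003,0.012,-0.24],[0,0,0.01]]
    - [85,[0.003,0.012,-0.32],[0,0,0.01]]
    - [85,[0.003,0.012,-0.358],[0,0,0.01]]
    - [85,[0.003,0.012,-0.358],[0,0,0.01]]
    - [30,[0.003,0.012,-0.358],[0,0,0.01]]
    - [30,[0.003,0.012,-0.358],[0,0,0.01]]
    - [30,[0.003,0.012,-0.358],[0,0,0.01]]
    - [30,[0.003,0.012,-0.358],[0,0,0.01]]
    - [30,[0.003,0.012,-0.358],[0,0,0.01]]
    - [30,[0.003,0.012,-0.358],[0,0,0.01]]
    - [30,[0.003,0.012,-0.358],[0,0,0.01]]

```text
time: 27.65
tool_pos: [0.4229, 0.349, 0.0148]
tool_rot: [-0.001, 0.994, 0.108, 0.002]
contact_force: [-0.4, -1.0, 6.0]
gripper_width: 0.503
grasp_force: 63.4
```

Call:
arm_command:
  rows:
    - [30,[0,0,0.13],[0,0,0]]
    - [30,[0,0,0.26],[0,0,0]]
    - [30,[0,0,0.39],[0,0,0.05]]
    - [30,[0.02,-0.08,0.5],[0,0,0.12]]
    - [30,[0.05,-0.2,0.52],[0,0,0.19]]
    - [30,[0.1,-0.32,0.52],[0,0,0.26]]
    - [30,[0.16,-0.43,0.52],[0,0,0.33]]
    - [30,[0.23,-0.54,0.52],[0,0,0.4]]
    - [30,[0.31,-0.64,0.52],[0,0,0.47]]
    - [30,[0.39,-0.73,0.52],[0,0,0.54]]
    - [30,[0.48,-0.81,0.52],[0,0,0.61]]
    - [30,[0.56,-0.875,0.52],[0,0,0.68]]

```text
time: 28.65
tool_pos: [0.5896, 0.0833, 0.1676]
tool_rot: [-0.0, 0.799, 0.601, -0.0]
contact_force: [0.7, 1.4, -3.3]
gripper_width: 0.506
grasp_force: 63.5
```

```bash
python3 -c "
from h import *
s=monitor.state(); q=s['tool_rot']; print('tcp',s['tool_pos'].round(4),'yaw',round(np.degrees(2*np.arctan2(q[2],q[1]))-90,1))"
```

```text
tcp [0.5896 0.0833 0.1676] yaw -16.2
```

Call:
arm_command:
  rows:
    - [30,[0.04,0,0],[0,0,0.07]]
    - [30,[0.09,0,0],[0,0,0.14]]
    - [30,[0.129,0,0],[0,0,0.173]]
    - [30,[0.129,0,0],[0,0,0.173]]
    - [30,[0.129,0,0],[0,0,0.173]]
    - [30,[0.129,0,0],[0,0,0.173]]

```text
time: 29.15
tool_pos: [0.6267, 0.0856, 0.1674]
tool_rot: [-0.001, 0.712, 0.702, -0.001]
contact_force: [-0.1, -0.0, -4.0]
gripper_width: 0.504
grasp_force: 63.5
```

Call:
arm_command:
  rows:
    - [30,[0.005,0,-0.06],[0,0,0]]
    - [30,[0.005,0,-0.12],[0,0,0]]
    - [30,[0.005,0,-0.18],[0,0,0]]
    - [30,[0.005,0,-0.22],[0,0,0]]
    - [30,[0.005,0,-0.25],[0,0,0]]
    - [30,[0.005,0,-0.267],[0,0,0]]
    - [30,[0.005,0,-0.267],[0,0,0]]
    - [30,[0.005,0,-0.267],[0,0,0]]

```text
time: 29.82
tool_pos: [0.6295, 0.0855, 0.0885]
tool_rot: [0.0, 0.712, 0.702, 0.0]
contact_force: [-0.1, 0.5, -3.4]
gripper_width: 0.504
grasp_force: 63.6
```

Call:
arm_command:
  rows:
    - [30,[0,0,-0.006],[0,0,0]]
    - [30,[0,0,-0.012],[0,0,0]]
    - [30,[0,0,-0.012],[0,0,0]]
    - [70,[0,0,-0.012],[0,0,0]]
    - [70,[0,0,-0.012],[0,0,0]]
    - [70,[0,0,-0.012],[0,0,0]]
    - [70,[0,0,-0.012],[0,0,0]]
    - [70,[0,0,0.05],[0,0,0]]
    - [70,[0,0,0.15],[0,0,0]]
    - [70,[0,0,0.25],[0,0,0]]
    - [50,[0,0,0.4],[0,0,0]]
    - [50,[0,0,0.4],[0,0,0]]

```text
time: 30.82
tool_pos: [0.6334, 0.0856, 0.2182]
tool_rot: [0.005, 0.712, 0.702, 0.005]
contact_force: [1.2, -0.5, 2.2]
gripper_width: 0.589
grasp_force: 0.0
```

Call:
arm_command:
  rows:
    - [50,[0.12,0.31,0],[0,0,0]]
    - [50,[0.12,0.31,0],[0,0,0]]
    - [50,[0.12,0.31,0],[0,0,0]]
    - [50,[0.12,0.31,0],[0,0,0]]
    - [50,[0.12,0.31,0],[0,0,0]]
    - [50,[0.12,0.31,0],[0,0,0]]

```text
time: 31.32
tool_pos: [0.665, 0.1777, 0.2077]
tool_rot: [0.0, 0.712, 0.702, -0.0]
contact_force: [-0.2, 0.3, -0.4]
gripper_width: 0.583
grasp_force: 0.0
```

```bash
python3 - <<'E'
from h import *
f=grab('scene','s3'); X=cloud(f); onbar(X)
hsv=cv2.cvtColor(f['color'],cv2.COLOR_RGB2HSV)
g=grab('top'); Y=cloud(g); onbar(Y); saddles(g,Y)
m=(Y[...,2]>.128)&(Y[...,2]<.155)&(abs(Y[...,1]+.1)<.08)
print('rod',np.median(Y[m&(Y[...,0]>.68)],0)); print(monitor.state()['tool_pos'])
b=f['color'][160:310,230:410]; cv2.imwrite('pics/s3c.png',cv2.resize(b[:,:,::-1],None,fx=4,fy=4,interpolation=cv2.INTER_CUBIC))
E
```

```text
onbar 162 [ 0.6295 -0.1558  0.1146] [ 0.606 -0.179  0.113] [ 0.653 -0.133  0.118]
onbar 161 [ 0.6311 -0.0959  0.1148] [ 0.608 -0.118  0.113] [ 0.654 -0.073  0.119]
onbar 178 [ 0.6306 -0.0356  0.115 ] [ 0.607 -0.06   0.113] [ 0.652 -0.014  0.118]
onbar 190 [0.6309 0.0241 0.1147] [ 0.609 -0.002  0.113] [0.654 0.045 0.119]
onbar 189 [0.6307 0.0843 0.1147] [0.608 0.062 0.113] [0.653 0.107 0.119]
onbar 136 [0.63   0.0861 0.1159] [0.608 0.061 0.113] [0.654 0.115 0.123]
onbar 256 [ 0.629  -0.0053  0.1161] [ 0.608 -0.058  0.113] [0.652 0.051 0.125]
onbar 264 [ 0.6278 -0.124   0.1159] [ 0.606 -0.177  0.113] [ 0.65  -0.061  0.123]
rod [ 0.71836365 -0.10167739  0.14093014]
[0.66494837 0.17721749 0.20779613]
```

View pics/s3c.png

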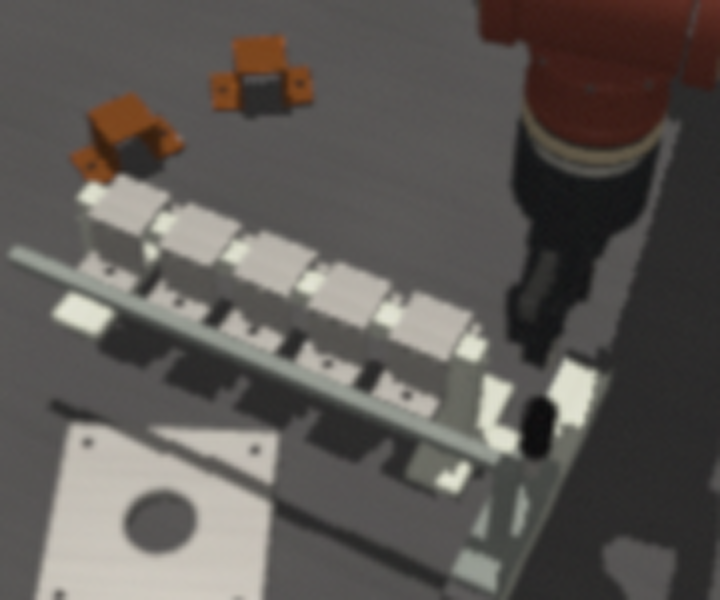

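All five saddles straddle the bar at (130,205), (200,235), (272,262), (348,293) and (430,325), flat with 16 mm gaps (tops at 0.115 m). The rod is open and the knob is at (538,428), so I'll close the lock.

Call:
arm_command:
  rows:
    - [50,[0.006,0.003,-0.12],[0,0,0]]
    - [50,[0.006,0.003,-0.24],[0,0,0]]
    - [50,[0.006,0.003,-0.34],[0,0,0]]
    - [50,[0.006,0.003,-0.386],[0,0,0]]
    - [50,[0.006,0.003,-0.386],[0,0,0]]
    - [50,[0.006,0.003,-0.386],[0,0,0]]
    - [15,[0.006,0.003,-0.386],[0,0,0]]
    - [15,[0.006,0.003,-0.386],[0,0,0]]
    - [15,[0.006,0.003,-0.386],[0,0,0]]
    - [15,[0.006,0.003,-0.386],[0,0,0]]
    - [15,[0.006,0.003,-0.386],[0,0,0]]
    - [15,[0.006,0.003,-0.386],[0,0,0]]

```text
time: 32.42
tool_pos: [0.6664, 0.1785, 0.0935]
tool_rot: [-0.0, 0.712, 0.702, -0.001]
contact_force: [-6.2, -1.7, 6.3]
gripper_width: 0.26
grasp_force: 59.1
```

Call:
arm_command:
  rows:
    - [15,[-0.03,0,0],[0,0,0]]
    - [15,[-0.06,0.001,0],[0,0,0]]
    - [15,[-0.09,0.001,0],[0,0,0]]
    - [15,[-0.12,0.002,0],[0,0,0]]
    - [15,[-0.15,0.002,0],[0,0,0]]
    - [15,[-0.18,0.003,0],[0,0,0]]
    - [15,[-0.21,0.003,0],[0,0,0]]
    - [15,[-0.24,0.004,0],[0,0,0]]
    - [15,[-0.26,0.004,0],[0,0,0]]
    - [15,[-0.28,0.004,0],[0,0,0]]
    - [15,[-0.285,0.004,0],[0,0,0]]
    - [15,[-0.285,0.004,0],[0,0,0]]

```text
time: 33.42
tool_pos: [0.5819, 0.1796, 0.0935]
tool_rot: [0.001, 0.712, 0.702, 0.0]
contact_force: [0.9, -4.1, 6.4]
gripper_width: 0.265
grasp_force: 60.8
```

Moved 84.5 mm; pushing on to the stop.

Call:
arm_command:
  rows:
    - [15,[-0.008,0,0],[0,0,0]]
    - [15,[-0.014,0,0],[0,0,0]]
    - [15,[-0.02,0,0],[0,0,0]]
    - [15,[-0.026,0,0],[0,0,0]]
    - [15,[-0.03,0,0],[0,0,0]]
    - [15,[-0.03,0,0],[0,0,0]]

```text
time: 33.92
tool_pos: [0.5764, 0.1796, 0.0935]
tool_rot: [0.004, 0.712, 0.702, 0.004]
contact_force: [15.3, -3.5, -2.5]
gripper_width: 0.265
grasp_force: 60.5
```

Call:
arm_command:
  rows:
    - [15,[0.006,0,0],[0,0,0]]
    - [50,[0.006,0,0],[0,0,0]]
    - [50,[0.006,0,0],[0,0,0]]
    - [50,[0.006,0,0],[0,0,0]]
    - [50,[0.006,0,0],[0,0,0]]
    - [50,[0.008,0,0.1],[0,0,0]]
    - [50,[0.008,0,0.2],[0,0,0]]
    - [50,[0.008,0,0.32],[0,0,0]]
    - [50,[0.008,0,0.45],[0,0,0]]
    - [50,[-0.3,0,0.5],[0,0,0]]
    - [50,[-0.5,0,0.5],[0,0,0]]
    - [50,[-0.5,0,0.5],[0,0,0]]

```text
time: 34.92
tool_pos: [0.4499, 0.1807, 0.2408]
tool_rot: [0.0, 0.712, 0.702, 0.001]
contact_force: [-0.9, 1.3, -0.1]
gripper_width: 0.587
grasp_force: 0.0
```

```bash
python3 - <<'E'
from h import *
f=grab('scene'); X=cloud(f)
g=grab('top'); Y=cloud(g); saddles(g,Y)
m=(Y[...,2]>.128)&(Y[...,2]<.155)&(abs(Y[...,1]+.036)<.12)&(Y[...,0]>.55)
print('rod',np.median(Y[m],0)); print(monitor.state()['tool_pos'])
b=f['color'][160:310,230:410]; cv2.imwrite('pics/s4c.png',cv2.resize(b[:,:,::-1],None,fx=4,fy=4,interpolation=cv2.INTER_CUBIC))
E
```

```text
[267. 181.] 78 ctr [613.5 178.2] mean [614.8 173.1] size [78.2 30.2] ang 0.9 z 0.0501
rod [ 0.62943212 -0.03589302  0.14022273]
[0.44578429 0.18088093 0.23906682]
```

View pics/s4c.png

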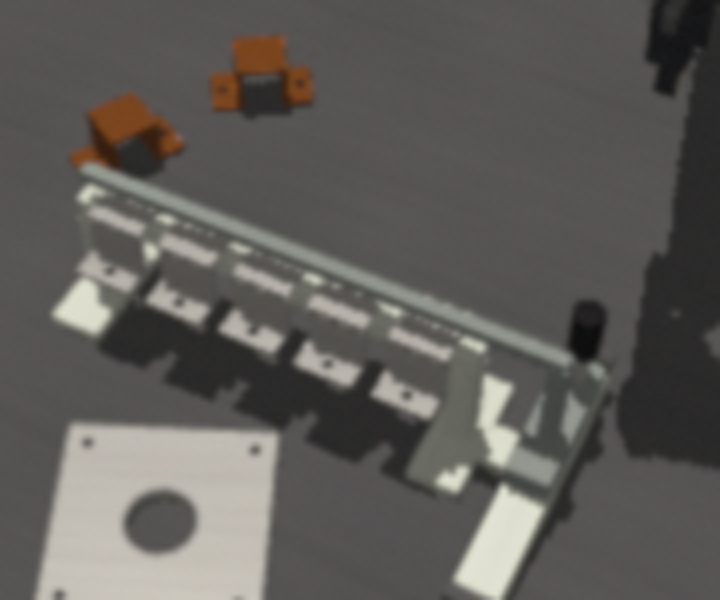

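The rod from (90,172) to (600,368) lies over all five seated saddles, and the knob at (588,330) is at its locked end. The gripper is clear.

```bash
python3 -c "
from plant import manip; print(manip.job_done())"
```

```text
the job is handed in; nothing more can be done
None
```

The job is handed in: I slid the lock fully open, hung all five steel saddles flat on the bar with 16 mm gaps, and slid the lock home to its end stop so the keeper rod lies over them; the judge returned no verdict.

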